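Swap the screw tin for the spare buckle in the roll-top parts bin

TASK

On the snowboard service bench, roll the slatted cover of the parts bin all the way open, take out the round screw tin and stand it upright in the shallow metal tray. Then lay the ratchet buckle flat, right way up as it lies now, in the bay the tin came from, and roll the cover fully shut again. Set things down rather than dropping them, keep the tin upright, and leave the square carton and the loose black disc where they are.

Things in the scene. Friction and masses are not known exactly. Their poses are not given: they have to be found in the camera images.
- bin: plywood roll-top parts bin, 364 mm wide (y), 340 mm deep (x), 205 mm high, fixed. Origin: centre of its underside on the bench; its opening side looks along its own -x, z up. Base with flat dark floor at z = 60 mm. Side walls 12 mm thick at y = +-176 mm have a rounded outline, radius 165 mm about the track axis (x = 0, z = 30 mm). The rear half (x above 0) stays under a fixed hood.
- bay_left (a point): centre of the floor (z = 60 mm in the bin's frame) of the left bay at x = -80, y = +86 mm of the bin's frame, seen from above when open. The bay measures 125 mm (x) by 167 mm (y); a divider 6 mm thick at the bin's y = 0 parts it from the right bay, a lip bounds it at the rear (x = -15 mm); both stand 20 mm above the floor.
- bay_right (a point): the same for the right bay: centre of its floor, at x = -80, y = -86 mm of the bin's frame.
- cover (a joint): angle in rad by which the slatted cover has rolled along its circular track: 0 fully shut (leading slat on the front sill), 1.45 fully open (rolled back under the hood). Track axis: along the bin's y through x = 0, z = 30 mm of its frame; outside radius 158 mm. The front edge rises and goes back as it opens. It stays where left; it takes 1 to 6 N at the knob. Starts shut or ajar (up to 0.3).
- cover_knob (a point): centre of the cover's steel ball knob, 26 mm in diameter, on a 12 mm stem in the middle of the leading slat, 40 mm out from the slats. In the bin's frame it is at x = -198 cos(0.283 + q), y = 0, z = 30 + 198 sin(0.283 + q) mm for a cover angle q (85 mm above the bench when shut, 225 mm when open). Being round, it can turn between fingers that pinch it.
- tin_mid (a point): centre, half-way up, of the round metal screw tin: a plain cylinder 44 mm in diameter (47 mm at its lid, the top 11 mm), 55 mm high, about 0.2 kg, z up. It starts standing on the floor of one of the bin's two bays (left or right), under the cover, 50 to 80 mm to the side of the divider.
- carton_mid (a point): centre, half-way up, of the square cardboard carton, 47 x 46 x 40 mm, standing in the other bay of the bin. To be left alone.
- buckle_mid (a point): centre, half-way up, of the loose ratchet buckle, white plastic and steel, 73 mm long (its x), 28 mm wide (its y), 23 mm high, 0.08 kg, lying on its flat base on the bench, z up. It is gripped across its 28 mm width; flat sides there reach from 3 to 22 mm above its underside over the middle of its length.
- tray: shallow open sheet-metal tray, 130 (x) by 150 mm (y), walls 14 mm high and 4 mm thick, floor 4 mm thick, fixed on the bench. Origin: centre of its underside, z up. Empty at the start.
- disc: black round mounting disc, 100 mm in diameter, 11 mm thick, loose on the bench; origin: centre of its underside. To be left alone.
Things that resemble listed ones, but are neither listed nor needed, are in the scene too. What is shaped like the part that bears buckle_mid but purple is not meant.

How it is judged:
By the outcome, as a careful person would: the job done as asked, in the order asked, and still so for the second after the job is handed in, with the robot touching nothing.
It also fails if it takes over 72 s, if anything falls off the work surface, if the arm or the gripper's body presses on something with over 40 N, if the wrist force passes 120 N, or if a joint passes its speed limit or range.

ROBOT

A 6-joint arm with a two-finger parallel gripper is mounted at the origin on the work surface. World frame = base frame: x ahead of the robot, y to its left, z up, the work surface at z = 0. Lengths are in mm, angles in rad, forces in N, time in s.
With the tool pointing down it reaches from about 400 to 925 mm from the base axis. Payload 12.5 kg.
Tool frame: the origin (TCP) lies on the front face of the gripper's body, between the roots of the fingers; the fingertips stand 78 mm ahead of it and the grasp point (between the pads) lies 59 mm ahead of it; z points along the fingers, y is the line along which they close (so a half turn about z gives the same grasp; the last joint's range is limited). The gripper opens to 95 mm and grips with 3 to 60 N. Pads are 20 mm wide; open, the fingers measure 119 mm over their backs; the gripper's body (75 mm by 180 mm) begins 59 mm behind the grasp point.
Start: joints at [-0.106, 0.491, 1.559, -0, 1.092, -0.106], TCP at [625.01, 0.022, 292.261] pointing down, gripper open.
Joint ranges: [-3.1, 3.1], [-0.84, 2.19], [0.05, 2.79], [-1.13, 4.28], [0.06, 2.93], [-2.69, 2.69]. Speed limits (rad/s): [2.22, 2.22, 2.79, 3.14, 3.14, 3.14].

INTERFACE

Orientations are given as a unit quaternion [w, x, y, z].
In Python, from plant import sensors, imaging, manip gives the robot as it stands.
- The arm moves only by the shell command python3 -m pendant 'ROWS' [OPENING] [FORCE]. ROWS is text: rows parted by semicolons, each of 4 numbers parted by spaces: the shift along the tool's x, y, z in m, then the turn about the tool's z in rad. A call has 1 to 5 rows; each row shifts and turns the commanded pose from where the row before left it, along the tool's axes as they then stand; what a row does not reach is not made up. A row lasts 1/12 s, in which the tool goes at most 41.7 mm and 7.16 degrees, less where a joint would pass 70% of its speed; a pose out of reach is approached as far as the arm can. A call with a gripper value outside its range is refused whole. OPENING is the finger opening in m, from 0 to 0.0951, set as the call begins (- or left out, the last holds). The fingers move at their own pace and stop on an object; FORCE is the grip in N (left out, the last holds). Time passes only in rows, so rows that do not move let the fingers close. It gives the time, the measured TCP pose, the force, the opening and the grip force at its end, in the units of the state.
- sensors.get_state(): the state, without advancing time (a new reading comes with each control period).
- imaging.camera(name): name is "scene" or "side" or "wrist"; returns (picture, depth): 384x512x3 uint8, red, green, blue; 384x512 float32, mm along the optical axis (not along the pixel's ray), 0 where there is no reading.
- imaging.camera_info(name): a dict with "intrinsics" (3x3 intrinsics, pixels), "rvec" (rotation vector, rad) and "tvec" (3), from world to camera coordinates, as OpenCV has them; the wrist camera has in their place "mount" (4x4, takes a point from camera to tool coordinates, whose origin is the TCP and whose axes are the flange's). Camera axes: x right, y down, z forward; pixel columns grow to the right and rows downward; lengths in mm; the calibration is good to about 2 mm. A picture is of the moment at which its call begins: read the wrist's pose just before it. camera_info takes no time and is no camera call.
- manip.close_job(): hands the job in; it is judged then, once.
The state is a dict: "time": time; "joint_pos": joint angles; "qd": joint speeds; "joint_torque": joint torques, N m; "position": TCP position; "eef_rot": TCP orientation; "contact_force": force on the tool from outside, world axes, zero at the start; "torque": the same for the moment, N m; "opening": opening from 0.0 (shut) to 1.0 (fully open); "grip_force": force on a finger pad.
Only numpy, scipy, OpenCV 4.12 (cv2) and the standard library are available. Lean on these libraries where they do the work, as an engineer would, in place of code of your own. Each camera call takes 0.05 s, during which the arm holds its last target. There are 200 camera calls.

## Working session

There is one attempt and no reset: what is moved stays moved. The work goes in short steps, Python scripts to look and compute and a shell command to move; the robot and the scene stay as the last step left them, time stands still between calls to the robot, and variables do not carry over. Pictures are saved under pics/ and viewed, at most 10 in all, crops included, and the job is handed in when it is done.

```bash
ls; mkdir -p pics; cat > h.py <<'E'
import numpy as np, cv2, json
from scipy.spatial.transform import Rotation as R
from plant import sensors, imaging, manip
def pose(s=None):
    s=s or sensors.get_state(); w,x,y,z=s["eef_rot"]
    return np.array(s["position"]),R.from_quat([x,y,z,w]).as_matrix()
def cam(name):
    p,r=pose(); im,d=imaging.camera(name); i=imaging.camera_info(name); K=np.array(i["intrinsics"])
    if name=="wrist":
        M=np.array(i["mount"]); Rc=r@M[:3,:3]; C=p+r@M[:3,3]
    else:
        Rw=cv2.Rodrigues(np.array(i["rvec"],float))[0]; Rc=Rw.T; C=-Rw.T@np.array(i["tvec"],float).ravel()
    return im,d,K,Rc,C
def cloud(d,K,Rc,C):
    v,u=np.mgrid[:d.shape[0],:d.shape[1]]
    P=np.stack([(u-K[0,2])/K[0,0]*d,(v-K[1,2])/K[1,1]*d,d],-1)@Rc.T+C
    P[d<=0]=np.nan
    return P
def save(n,im): cv2.imwrite(f"pics/{n}.png",im[...,::-1])
E
python3 - <<'E'
from h import *
for n in("scene","side","wrist"):
    im,d,K,Rc,C=cam(n); np.savez(f"{n}0.npz",im=im,d=d,K=K,Rc=Rc,C=C); print(n,C.round(),Rc[:,2].round(2),K[0,0].round(),(d>0).mean())
    save(n+"0",im)
a=[cv2.imread(f"pics/{n}0.png") for n in("scene","side")]
cv2.imwrite("pics/both0.png",cv2.resize(np.vstack(a),None,fx=1,fy=1)[:, :])
print(sensors.get_state())
E
```

```text
pics
scene [ 721. -487.  881.] [-0.27  0.45 -0.85] 359.0 0.99591064453125
side [ 427. -690.  661.] [ 0.07  0.74 -0.67] 360.0 0.9957682291666666
wrist [626.  73. 384.] [-0.   -0.26 -0.96] 293.0 0.9958038330078125
{'time': 0.15, 'joint_pos': array([-1.05596886e-01,  4.91426378e-01,  1.55927115e+00, -6.05202396e-06,
        1.09168672e+00, -1.05589138e-01]), 'qd': array([-0.00060221, -0.0022547 , -0.00145629,  0.00055581,  0.00130663,
        0.00053939]), 'joint_torque': array([ 3.16444048e-04, -6.12899423e+01, -2.58276522e+01,  6.91918633e-02,
        4.73701756e-02, -5.07232733e-05]), 'position': array([6.24906848e+02, 3.34938302e-02, 2.91805873e+02]), 'eef_rot': array([-3.06122569e-04,  7.07108478e-01,  7.07104974e-01, -2.50903046e-04]), 'contact_force': array([ 0.09515548, -0.53129915, -0.34033905]), 'torque': array([-0.00973188, -0.02050317, -0.00888506]), 'grip_force': 0.0, 'opening': 0.9974246870533479}
```

View pics/scene0.png

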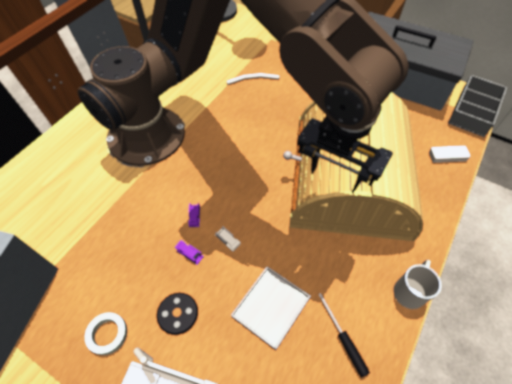

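View pics/side0.png

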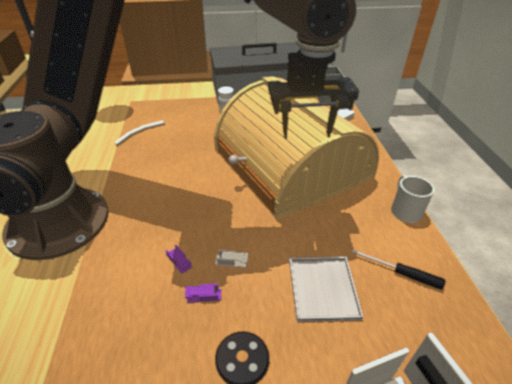

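```bash
cat > m.py <<'E'
from h import *
for n in("scene","side"):
    f=np.load(n+"0.npz"); im,d=f["im"],f["d"]; P=cloud(d,f["K"],f["Rc"],f["C"])
    print(n)
    dx=cv2.Sobel(np.zeros(1),-1,1,0) if 0 else None
    N=np.cross(np.roll(P,-2,1)-np.roll(P,2,1),np.roll(P,-2,0)-np.roll(P,2,0)); N/=np.linalg.norm(N,axis=-1,keepdims=True)+1e-9
    hull=(215,75,385,215) if n=="side" else (288,90,425,242)
    m=np.zeros(d.shape,bool); m[hull[1]:hull[3],hull[0]:hull[2]]=1
    e=m&(abs(N[...,2])<.2)&(abs(N[...,1])>.8)&(P[...,2]>15)&(P[...,2]<205)
    Q=P[e]; med=np.median(Q[:,1]); Q=Q[abs(Q[:,1]-med)<40]
    for _ in range(5):
        a,b=np.polyfit(Q[:,0],Q[:,1],1); r=Q[:,1]-a*Q[:,0]-b; Q=Q[abs(r)<max(4,1.5*r.std())]
    print("end",len(Q),"yaw",np.arctan(a),"x",Q[:,0].min(),Q[:,0].max(),"y@mean",Q[:,0].mean(),Q[:,1].mean(),"z",Q[:,2].max())
    # outline: circle top half from end points
    yaw=np.arctan(a); c,s=np.cos(yaw),np.sin(yaw)
    xs=Q[:,0]*c+Q[:,1]*s; t=Q[:,2]
    best=[]
    for z in range(50,190,10):
        k=abs(t-z)<4
        if k.sum()>3: best.append((z,np.percentile(xs[k],2).round(),np.percentile(xs[k],98).round(),((np.percentile(xs[k],2)+np.percentile(xs[k],98))/2).round(1)))
    print(best,"yline",(-Q[:,0]*s+Q[:,1]*c).mean())
    # cylinder fit over cover
    w=m&(P[...,2]>60)&(P[...,2]<215)&(abs(N[...,1]*c-N[...,0]*s)<.3)
    W=P[w]; u=W[:,0]*c+W[:,1]*s; z=W[:,2]
    for rad in(158,165):
        k=abs(np.hypot(u-u.mean(),z-30)-rad)<60
        from scipy.optimize import least_squares
        o=least_squares(lambda p:np.hypot(u[k]-p[0],z[k]-30)-p[1],[u.mean(),rad],loss="soft_l1",f_scale=3)
    print("cyl",o.x,k.sum()); v=(-W[:,0]*s+W[:,1]*c); print("v range",np.percentile(v,[1,99]))
    hsv=cv2.cvtColor(im,cv2.COLOR_RGB2HSV)
    boxes=dict(knob=(280,147,301,163),buckle=(214,226,244,254),tray=(228,262,315,352),disc=(150,285,205,340)) if n=="scene" else dict(knob=(226,150,250,167),buckle=(210,246,255,272),tray=(285,250,368,326),disc=(210,328,275,384))
    for o,(x0,y0,x1,y1) in boxes.items():
        mm=np.zeros(d.shape,bool); mm[y0:y1,x0:x1]=1
        S,V=hsv[...,1],hsv[...,2]
        mm&= (V<70) if o=="disc" else (S<90)&(V>90)
        nl,lab,st,_=cv2.connectedComponentsWithStats(mm.astype(np.uint8)); i=1+np.argmax(st[1:,4]); L=lab==i
        Q=P[L]; Q=Q[~np.isnan(Q[:,0])]
        r=cv2.minAreaRect(Q[:,:2].astype(np.float32))
        print(o,st[i],"mean",Q.mean(0).round(1),"med",np.median(Q,0).round(1),"zpc",np.percentile(Q[:,2],[5,50,95]).round(1),"rect",np.round(r[0],1),np.round(r[1],1),round(r[2],1))
E
python3 m.py 2>&1 | grep -v Warn
```

```text
scene
end 2646 yaw 0.41837876478452773 x 625.7862894975563 810.9484063917831 y@mean 718.3518570274332 18.843730160599 z 203.62850177470523
[(50, np.float64(573.0), np.float64(758.0), np.float64(665.3)), (60, np.float64(573.0), np.float64(759.0), np.float64(666.0)), (70, np.float64(571.0), np.float64(759.0), np.float64(665.2)), (80, np.float64(571.0), np.float64(758.0), np.float64(664.4)), (90, np.float64(568.0), np.float64(755.0), np.float64(661.2)), (100, np.float64(569.0), np.float64(759.0), np.float64(663.9)), (110, np.float64(572.0), np.float64(760.0), np.float64(666.0)), (120, np.float64(572.0), np.float64(758.0), np.float64(665.1)), (130, np.float64(572.0), np.float64(757.0), np.float64(664.2)), (140, np.float64(575.0), np.float64(758.0), np.float64(666.5)), (150, np.float64(571.0), np.float64(754.0), np.float64(662.6)), (160, np.float64(572.0), np.float64(757.0), np.float64(664.5)), (170, np.float64(578.0), np.float64(745.0), np.float64(661.7)), (180, np.float64(598.0), np.float64(735.0), np.float64(666.5))] yline -274.6332588753343
cyl [661.40306484 167.68666311] 5338
v range
[... 1597 characters left out ...]
64(726.0), np.float64(660.2))] yline -276.0374364650281
cyl [656.25815002 160.14586425] 4336
v range [-273.11293035  300.22037765]
knob [229 154  18  10 108] mean [468.1 104.6  86.1] med [464.3  99.6  87.8] zpc [70.8 87.8 97.9] rect [473.  136.2] [99.3 47.1] 88.1
buckle [215 250  33  18 469] mean [ 434.7 -177.3   15.8] med [ 434.8 -180.2   20.2] zpc [ 2.3 20.2 23.5] rect [ 435.7 -165.1] [47.7 75. ] 77.4
tray [ 289  256   74   66 4010] mean [ 624.6 -269.4    5. ] med [ 624.9 -271.9    3.9] zpc [ 1.7  3.9 13.4] rect [ 626.7 -261.1] [164.8 135.2] 85.5
disc [ 216  332   53   52 1689] mean [ 439.3 -402.9   10.5] med [ 439.6 -404.1   10.6] zpc [ 8.4 10.6 12.5] rect [ 439.1 -398.6] [91.8 93.5] 86.3
```

```bash
cat > m2.py <<'E'
from h import *
from scipy.optimize import least_squares
for n in("scene","side"):
    f=np.load(n+"0.npz"); im,d=f["im"],f["d"]; P=cloud(d,f["K"],f["Rc"],f["C"])
    b=(215,75,385,215) if n=="side" else (285,90,425,242)
    Q=P[b[1]:b[3],b[0]:b[2]].reshape(-1,3); Q=Q[(Q[:,2]>15)&(Q[:,2]<205)]
    yaw,v0=.4188,-275.
    for _ in range(6):
        c,s=np.cos(yaw),np.sin(yaw); u=Q[:,0]*c+Q[:,1]*s; v=-Q[:,0]*s+Q[:,1]*c
        k=(abs(v-v0)<5)&(u<825)&(u>495); a,bb=np.polyfit(u[k],v[k],1); yaw+=np.arctan(a); v0=np.median(v[k]-a*u[k])
    c,s=np.cos(yaw),np.sin(yaw); u=Q[:,0]*c+Q[:,1]*s; v=-Q[:,0]*s+Q[:,1]*c;k=abs(v-v0)<5
    E=[(z,np.percentile(u[k&(abs(Q[:,2]-z)<5)],[1,99]).round()) for z in (30,60,90,120,150)]
    print(n,"yaw",yaw,"v0",np.median(v[k]),k.sum(),[(z,*e,e.mean()) for z,e in E])
    w=(v>v0+15)&(v<v0+140)&(Q[:,2]>70)&(Q[:,2]<200)&(abs(np.hypot(u-658,Q[:,2]-30)-160)<12)
    o=least_squares(lambda p:np.hypot(u[w]-p[0],Q[w,2]-30)-p[1],[658,160],loss="soft_l1",f_scale=2); print("cyl",o.x,w.sum())
    bx=(210,222,248,258) if n=="scene" else (208,242,258,276)
    B=P[bx[1]:bx[3],bx[0]:bx[2]].reshape(-1,3); H=cv2.cvtColor(im,cv2.COLOR_RGB2HSV)[bx[1]:bx[3],bx[0]:bx[2]].reshape(-1,3)
    B=B[(B[:,2]>9)&(B[:,2]<26)&(H[:,1]<100)]; r=cv2.minAreaRect(B[:,:2].astype(np.float32)); X=B[:,:2]-B[:,:2].mean(0); w_,V=np.linalg.eigh(X.T@X)
    print("buckle",np.round(r,1) if 0 else r,len(B),"pca",np.degrees(np.arctan2(V[1,1],V[0,1])))
    T=P[262:352,225:318] if n=="scene" else P[250:326,282:370]; T=T.reshape(-1,3); T=T[(T[:,2]>10)&(T[:,2]<17)]; print("tray",cv2.minAreaRect(T[:,:2].astype(np.float32)))
E
python3 m2.py
```

```text
scene yaw 0.4185915438035029 v0 -274.7449130500339 4380 [(30, np.float64(490.0), np.float64(820.0), np.float64(655.0)), (60, np.float64(486.0), np.float64(818.0), np.float64(652.0)), (90, np.float64(498.0), np.float64(810.0), np.float64(654.0)), (120, np.float64(511.0), np.float64(796.0), np.float64(653.5)), (150, np.float64(534.0), np.float64(774.0), np.float64(654.0))]
cyl [662.11707323 166.02638365] 3193
buckle ((435.4189758300781, -174.34771728515625), (29.048974990844727, 66.98611450195312), 78.51028442382812) 237 pca 169.15278927136842
tray ((621.2675170898438, -266.4012451171875), (151.15164184570312, 130.1448516845703), 85.43974304199219)
side yaw 0.4192006005909264 v0 -275.973446238433 4584 [(30, np.float64(487.0), np.float64(823.0), np.float64(655.0)), (60, np.float64(489.0), np.float64(817.0), np.float64(653.0)), (90, np.float64(498.0), np.float64(809.0), np.float64(653.5)), (120, np.float64(513.0), np.float64(797.0), np.float64(655.0)), (150, np.float64(537.0), np.float64(774.0), np.float64(655.5))]
cyl [652.95602606 158.31214191] 2991
buckle ((437.4154968261719, -174.62828063964844), (29.806747436523438, 67.63905334472656), 77.39896392822266) 340 pca 169.09472110962005
tray ((649.6953125, -260.4428405761719), (168.19277954101562, 181.78634643554688), 85.99655151367188)
```

```bash
python3 -m pendant '0 0 0 -0.12;0 0 0 -0.12;0 0 0 -0.12;0 0 0 -0.12;0 0 0 -0.12' 0.06 20
```

```text
time: 0.57
position: [624.9, 0.0, 292.0]
eef_rot: [-0.0, 0.464, 0.886, -0.0]
contact_force: [-0.2, -0.4, 0.9]
opening: 0.708
grip_force: 0.0
```

```bash
cat >> h.py <<'E'
YAW=.419; BC=np.array([635.4,180.9,0]); RB=R.from_euler("z",YAW).as_matrix()
def binpt(x,y,z): return BC+RB@np.array([x,y,z])
def togo(tgt,yang=None):
    "tool-frame shift in m from measured TCP to world TCP target; turn to bring tool y to world angle yang"
    p,r=pose(); a=np.arctan2(r[1,1],r[0,1]); print("shift",(r.T@(np.asarray(tgt)-p)/1000).round(4),"world",(np.asarray(tgt)-p).round(1), "yang",a.round(4))
    if yang is not None:
        t=(-(yang-a)+np.pi/2)%np.pi-np.pi/2; print("turn",t.round(4),"j6",sensors.get_state()["joint_pos"][5].round(2))
E
python3 -m pendant '0 0 0 -0.12;0 0 0 -0.12;0 0 0 -0.12;0 0 0 -0.12;0 0 0 -0.12'
python3 -m pendant '0 0 0 -0.12;0 0 0 -0.12;0 0 0 -0.12;0 0 0 -0.12;0 0 0 -0.12'
python3 -m pendant '0 0 0 -0.12;0 0 0 -0.07;0 0 0 0'
python3 -c "
from h import *
togo(binpt(-190,0,250),YAW+np.pi/2)"
```

```text
time: 0.98
position: [624.9, 0.1, 292.0]
eef_rot: [-0.0, 0.181, 0.983, -0.0]
contact_force: [-0.6, -0.0, -0.0]
opening: 0.632
grip_force: 0.0
time: 1.4
position: [624.9, 0.1, 292.0]
eef_rot: [-0.0, -0.117, 0.993, 0.0]
contact_force: [0.7, 0.0, -0.0]
opening: 0.63
grip_force: 0.0
time: 1.65
position: [625.0, 0.0, 292.0]
eef_rot: [-0.0, -0.21, 0.978, 0.0]
contact_force: [0.2, 0.4, -0.9]
opening: 0.628
grip_force: 0.0
shift [0.1063 0.1614 0.0421] world [-163.1  103.6  -42. ] yang 1.9932
turn 0.0034 j6 -2.1
```

```bash
python3 -m pendant '0.021 0.032 0 0;0.021 0.032 0 0;0.021 0.032 0.01 0;0.022 0.032 0.016 0;0.021 0.033 0.016 0.003'
python3 -m pendant '0 0 0 0'
python3 - <<'E'
from h import *
im,d,K,Rc,C=cam("wrist"); save("w1",im); np.savez("w1.npz",im=im,d=d,K=K,Rc=Rc,C=C)
k=Rc.T@(binpt(-190,0,85)-C); print((K@k/k[2])[:2])
togo(binpt(-190,0,144),YAW+np.pi/2)
E
```

```text
time: 2.07
position: [461.6, 104.0, 250.4]
eef_rot: [0.001, -0.205, 0.979, -0.0]
contact_force: [0.3, -0.3, 0.5]
opening: 0.629
grip_force: 0.0
time: 2.15
position: [457.3, 105.6, 248.4]
eef_rot: [-0.003, -0.206, 0.979, 0.001]
contact_force: [1.3, -0.6, 0.1]
opening: 0.635
grip_force: 0.0
[251.53708783 197.57922462]
shift [-0.001  -0.0017  0.1058] world [   1.3   -1.1 -105.8] yang 1.9865
turn -0.0033 j6 -1.9
```

View pics/w1.png

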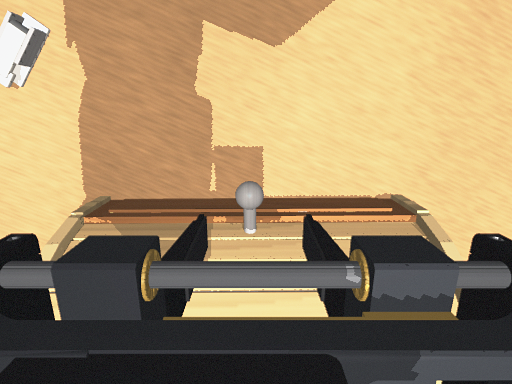

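```bash
python3 - <<'E'
from h import *
f=np.load("w1.npz"); im=f["im"]; g=cv2.cvtColor(im,cv2.COLOR_RGB2HSV)
m=np.zeros(im.shape[:2],np.uint8); m[176:212,230:270]=1; m&=(g[...,1]<45).astype(np.uint8)
m=cv2.morphologyEx(m,cv2.MORPH_OPEN,np.ones((13,13),np.uint8))
c=max(cv2.findContours(m,0,1)[0],key=cv2.contourArea); (u,v),r=cv2.minEnclosingCircle(c); print(u,v,r)
K=f["K"]; z=13*K[0,0]/r; print(z, f["d"][int(v),int(u)]+13)
for zz in (z,f["d"][int(v),int(u)]+13):
    p=f["C"]+f["Rc"]@(np.array([(u-K[0,2])/K[0,0],(v-K[1,2])/K[1,1],1])*zz); print(p, RB.T@(p-BC))
togo([0,0,0])
E
```

```text
249.0 195.24000549316406 14.100374221801758
269.76187308433265 265.56006
[461.62914426 100.93154857  81.72010534] [-191.27396145   -2.35270082   81.72010534]
[460.5232561  100.51541783  85.7543131 ] [-192.45348773   -2.28290723   85.7543131 ]
shift [0.4629 0.0899 0.2512] world [-460.5 -104.7 -249.8] yang 1.9865
```

```bash
echo 'BC=BC+RB@np.array([-1.5,-2,0])' >> h.py; python3 -c "
from h import *
togo(binpt(-190,0,144.5),YAW+np.pi/2)"
```

```text
shift [ 0.0005 -0.0037  0.1053] world [   0.7   -3.6 -105.3] yang 1.9865
turn -0.0033 j6 -1.9
```

```bash
python3 -m pendant '0 -0.003 0.025 0;0 0 0.03 0;0 0 0.03 0;0 0 0.02 0;0 0 0 0' 
python3 -m pendant '0 0 0 0;0 0 0 0;0 0 0 0;0 0 0 0;0 0 0 0' 0 15
python3 -c "
from h import *
togo(binpt(-190,0,144.5),YAW+np.pi/2)
print('TCP arc points du dz per row')
q=np.linspace(0,1.46,31)+.283
x=-198*np.cos(q);z=198*np.sin(q)
print(np.c_[np.diff(x),np.diff(z)].round(1).tolist())"
```

```text
time: 2.62
position: [464.4, 100.3, 142.7]
eef_rot: [-0.002, -0.205, 0.979, 0.0]
contact_force: [0.7, 0.4, 0.3]
opening: 0.627
grip_force: 0.0
time: 3.03
position: [465.0, 100.8, 146.6]
eef_rot: [0.001, -0.207, 0.978, -0.0]
contact_force: [-0.9, -0.0, 0.6]
opening: 0.341
grip_force: 0.0
shift [0.0032 0.0019 0.0021] world [-3.7  0.4 -2.1] yang 1.9868
turn -0.003 j6 -1.91
TCP arc points du dz per row
[[2.9, 9.2], [3.4, 9.0], [3.8, 8.9], [4.2, 8.7], [4.6, 8.4], [5.0, 8.2], [5.4, 8.0], [5.8, 7.7], [6.2, 7.4], [6.5, 7.1], [6.9, 6.8], [7.2, 6.4], [7.5, 6.1], [7.8, 5.7], [8.0, 5.3], [8.3, 4.9], [8.5, 4.5], [8.7, 4.1], [8.9, 3.6], [9.1, 3.2], [9.2, 2.8], [9.4, 2.3], [9.5, 1.8], [9.5, 1.4], [9.6, 0.9], [9.6, 0.5], [9.6, -0.0], [9.6, -0.5], [9.6, -1.0], [9.5, -1.4]]
```

```bash
python3 -m pendant '0.002 0 0 0;0 0 0 0;0 0 0 0'
python3 -c "
from h import *
for i in range(3):
  togo(binpt(-190,0,144.5),YAW+np.pi/2); imaging.camera('wrist')"
```

```text
time: 3.28
position: [463.5, 102.3, 146.3]
eef_rot: [0.002, -0.205, 0.979, 0.001]
contact_force: [2.1, 33.5, -3.7]
opening: 0.268
grip_force: 15.0
shift [ 0.0025 -0.0001  0.0018] world [-2.2 -1.1 -1.8] yang 1.9845
turn -0.0053 j6 -1.91
shift [ 0.0025 -0.0002  0.0017] world [-2.2 -1.2 -1.7] yang 1.9847
turn -0.0051 j6 -1.91
shift [ 0.0025 -0.0003  0.0017] world [-2.2 -1.2 -1.7] yang 1.9849
turn -0.0049 j6 -1.91
```

```bash
python3 -m pendant '0 0.002 0 0;0 0 0 0'
```

```text
time: 3.6
position: [463.3, 103.0, 146.2]
eef_rot: [0.002, -0.206, 0.978, 0.0]
contact_force: [5.6, 14.7, -4.8]
opening: 0.262
grip_force: 15.0
```

```bash
python3 -m pendant '0 0.0015 0 0;-0.003 0 -0.009 0;-0.003 0 -0.009 0;-0.004 0 -0.009 0;-0.004 0 -0.009 0'
python3 -m pendant '-0.005 0 -0.008 0;-0.005 0 -0.008 0;-0.005 0 -0.008 0;-0.006 0 -0.008 0;-0.006 0 -0.007 0'
python3 -c "
from h import *
p,r=pose(); b=RB.T@(p-BC)-[0,0,59]; print(b,np.hypot(b[0],b[2]-30),np.arctan2(b[2]-30,-b[0])-.283)"
```

```text
time: 4.02
position: [475.2, 108.7, 182.4]
eef_rot: [0.001, -0.207, 0.978, -0.0]
contact_force: [6.8, -1.2, -6.9]
opening: 0.262
grip_force: 15.0
time: 4.43
position: [499.2, 119.4, 221.3]
eef_rot: [0.0, -0.207, 0.978, -0.0]
contact_force: [2.0, -5.7, -5.1]
opening: 0.258
grip_force: 15.0
[-147.99308561    1.2151671   162.34558127] 198.53792148627377 0.446639587435155
```

```bash
python3 -m pendant '-0.0064 0 -0.0072 0;-0.0068 0 -0.0069 0;-0.0071 0 -0.0065 0;-0.0074 0 -0.0062 0;-0.0077 0 -0.0058 0'
python3 -m pendant '-0.008 0 -0.0054 0;-0.0082 0 -0.005 0;-0.0084 0 -0.0046 0;-0.0087 0 -0.0042 0;-0.0089 0 -0.0037 0'
python3 -c "
from h import *
p,r=pose(); b=RB.T@(p-BC)-[0,0,59]; print(b,np.hypot(b[0],b[2]-30),np.arctan2(b[2]-30,-b[0])-.283)"
```

```text
time: 4.85
position: [531.6, 133.8, 253.7]
eef_rot: [-0.0, -0.207, 0.978, -0.0]
contact_force: [3.2, -5.3, -4.6]
opening: 0.261
grip_force: 15.0
time: 5.27
position: [570.1, 150.9, 276.5]
eef_rot: [-0.0, -0.207, 0.978, -0.0]
contact_force: [0.8, -4.4, -4.1]
opening: 0.259
grip_force: 15.0
[-70.34268724   1.19644942 217.51303901] 200.27289743378006 0.9289073834448807
```

```bash
python3 -m pendant '-0.009 0 -0.0028 0;-0.0092 0 -0.0025 0;-0.0093 0 -0.0021 0;-0.0094 0 -0.0016 0;-0.0095 0 -0.0011 0'
python3 -m pendant '-0.0095 0 -0.0007 0;-0.0095 0 -0.0002 0;-0.0095 0 0.0003 0;-0.0095 0 0.0008 0;-0.0095 0 0.0012 0'
python3 -m pendant '-0.0095 0 0.0015 0;0 0 0 0'
python3 -c "
from h import *
p,r=pose(); b=RB.T@(p-BC)-[0,0,59]; print(b,np.hypot(b[0],b[2]-30),np.arctan2(b[2]-30,-b[0])-.283)"
```

```text
time: 5.68
position: [612.7, 169.9, 287.8]
eef_rot: [0.001, -0.207, 0.978, -0.0]
contact_force: [-0.7, -4.5, 6.9]
opening: 0.263
grip_force: 15.0
time: 6.1
position: [656.7, 189.5, 287.3]
eef_rot: [0.002, -0.207, 0.978, 0.0]
contact_force: [-0.2, -0.9, 11.9]
opening: 0.258
grip_force: 15.0
time: 6.27
position: [666.4, 193.8, 285.4]
eef_rot: [0.003, -0.207, 0.978, 0.0]
contact_force: [5.3, 1.3, 8.8]
opening: 0.263
grip_force: 15.0
[ 35.02869854   1.20884364 226.41058565] 199.50971875145845 1.464285015749472
```

```bash
python3 -m pendant '-0.003 0 0.0005 0;0 0 0 0'
```

```text
time: 6.43
position: [667.9, 194.5, 285.0]
eef_rot: [0.002, -0.207, 0.978, 0.0]
contact_force: [2.2, -0.7, 10.4]
opening: 0.265
grip_force: 15.0
```

```bash
python3 -m pendant '-0.004 0 0.0007 0;0 0 0 0'
python3 -c "
from h import *
p,r=pose(); b=RB.T@(p-BC)-[0,0,59]; print(b,np.hypot(b[0],b[2]-30),np.arctan2(b[2]-30,-b[0])-.283)"
```

```text
time: 6.6
position: [671.0, 195.9, 284.2]
eef_rot: [0.001, -0.207, 0.978, -0.0]
contact_force: [-1.6, -1.4, 8.9]
opening: 0.258
grip_force: 15.0
[ 40.08685558   1.19363956 225.15871574] 199.23323095984387 1.4903849335260153
```

```bash
python3 -m pendant '0 0 0 0;0 0 0 0;0 0 0 0;0 0 0 0' 0.07
python3 -m pendant '0 0 -0.035 0;0 0 -0.035 0;0.035 0 -0.03 0;0.035 0 -0.03 0;0.035 0 -0.01 0' 
python3 -m pendant '0.03 0 0 0;0 0 0 0;0 0 0 0'
python3 - <<'E'
from h import *
im,d,K,Rc,C=cam("wrist"); save("w2",im); np.savez("w2.npz",im=im,d=d,K=K,Rc=Rc,C=C)
for n,p in dict(knob=(32,0,225.4),L=(-80,86,60),Rt=(-80,-86,60)).items():
    k=Rc.T@(binpt(*p)-C); print(n,(K@k/k[2])[:2])
p,r=pose();print(p,RB.T@(p-BC))
E
```

```text
time: 6.93
position: [670.7, 195.9, 282.0]
eef_rot: [-0.0, -0.207, 0.978, 0.0]
contact_force: [-0.2, -0.1, 0.2]
opening: 0.482
grip_force: 0.0
time: 7.35
position: [580.4, 155.9, 419.4]
eef_rot: [0.002, -0.207, 0.978, -0.0]
contact_force: [0.5, 0.1, 0.2]
opening: 0.729
grip_force: 0.0
time: 7.6
position: [552.6, 143.5, 417.4]
eef_rot: [0.001, -0.206, 0.978, -0.0]
contact_force: [-0.0, 0.2, -0.0]
opening: 0.737
grip_force: 0.0
knob [254.69077816 290.18546585]
L [309.69096358 163.40203036]
Rt [199.13015746 163.69925718]
[553.52800731 143.85344585 416.78610528] [-88.36204318   1.46749967 416.78610528]
```

View pics/w2.png

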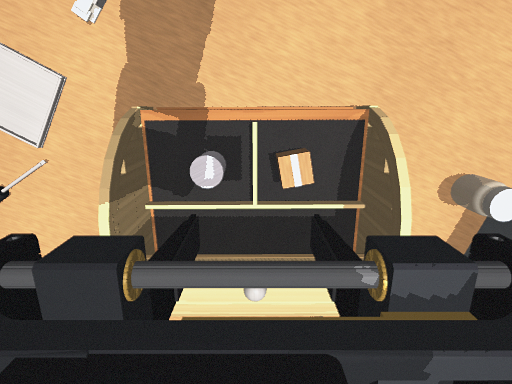

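```bash
python3 - <<'E'
from h import *
f=np.load("w2.npz"); im=f["im"]; d=f["d"];P=cloud(d,f["K"],f["Rc"],f["C"])
T=P[140:200,180:240].reshape(-1,3); T=T[(T[:,2]>106)&(T[:,2]<122)]
(c,r)=cv2.minEnclosingCircle(T[:,:2].astype(np.float32)); print("tin",c,r,np.median(T[:,2]),len(T)); 
c=(np.array(cv2.minAreaRect(T[:,:2].astype(np.float32))[0])); print(c, RB.T@(np.array([*c,0])-BC))
# bin features: divider, lip heights
D=P[130:195,253:258].reshape(-1,3); D=(D-BC)@RB; D=D[(abs(D[:,2]-80)<8)]; print("divider",np.median(D,0))
L=P[203:212,160:240].reshape(-1,3); L=(L-BC)@RB; L=L[(abs(L[:,2]-80)<8)]; print("lip",np.median(L,0),len(L))
K_=P[285:297,250:261].reshape(-1,3);K_=(K_-BC)@RB; print("knob top",np.nanmin(f["d"][285:297,250:261]),np.nanmedian(K_,0),np.nanmax(K_[:,2]))
print("carton", np.nanmedian(((P[160:180,285:305].reshape(-1,3)-BC)@RB),0))
togo(binpt(-80,-65,230),YAW+np.pi/2)
E
```

```text
tin (589.7088623046875, 84.99006652832031) 23.529264450073242 114.2110056577018 900
[589.15496826  85.51840973] [-79.55039196 -66.31606463   0.        ]
divider [-85.80757005   0.166808    79.31141312]
lip [-17.26004111 -82.2622317   78.81919948] 428
knob top 84.42354 [ 24.90636447   0.33078607 236.83066608] 435.1590783303615
carton [-79.04738076  57.35851998  99.55194498]
shift [-0.0084 -0.0664  0.1868] world [  34.7  -57.3 -186.8] yang 1.9867
turn -0.003 j6 -1.85
```

```bash
python3 -c "
from h import *
togo([589.5,85.2,154],YAW+np.pi/2)"
```

```text
shift [-0.0089 -0.0681  0.2628] world [  36.   -58.7 -262.8] yang 1.9867
turn -0.003 j6 -1.85
```

```bash
python3 -m pendant '-0.003 -0.023 0.03 0;-0.003 -0.023 0.03 0;-0.003 -0.022 0.03 -0.003;0 0 0.03 0;0 0 0.03 0' 0.07 25
python3 -m pendant '0 0 0.03 0;0 0 0.03 0;0 0 0.02 0;0 0 0 0;0 0 0 0'
python3 -c "
from h import *
togo([589.5,85.2,154],YAW+np.pi/2)"
```

```text
time: 8.07
position: [590.5, 84.5, 263.7]
eef_rot: [-0.0, -0.207, 0.978, 0.0]
contact_force: [0.5, -0.4, -1.2]
opening: 0.738
grip_force: 0.0
time: 8.48
position: [589.8, 85.5, 185.1]
eef_rot: [-0.001, -0.208, 0.978, 0.0]
contact_force: [0.1, -0.2, 0.1]
opening: 0.736
grip_force: 0.0
shift [ 0.0003 -0.0002  0.0311] world [ -0.3  -0.3 -31.1] yang 1.9901
turn 0.0003 j6 -1.96
```

```bash
python3 -m pendant '0 0 0.015 0;0 0 0.015 0;0 0 0 0;0 0 0 0'
python3 -m pendant '0 0 0 0;0 0 0 0;0 0 0 0;0 0 0 0;0 0 0 0' 0.03 25
python3 -m pendant '0 0 0 0;0 0 0 0;0 0 0 0'
```

```text
time: 8.82
position: [589.9, 85.4, 157.3]
eef_rot: [0.0, -0.208, 0.978, -0.0]
contact_force: [0.0, -0.1, -0.2]
opening: 0.733
grip_force: 0.0
time: 9.23
position: [589.3, 85.4, 157.0]
eef_rot: [0.0, -0.208, 0.978, 0.0]
contact_force: [-1.2, 1.5, 4.6]
opening: 0.487
grip_force: 25.0
time: 9.48
position: [589.4, 85.4, 156.9]
eef_rot: [0.0, -0.208, 0.978, -0.0]
contact_force: [-1.1, 1.7, 6.1]
opening: 0.49
grip_force: 25.0
```

```bash
python3 -m pendant '0 0 -0.01 0;0 0 -0.03 0;0 0 -0.04 0;0 0 -0.04 0;0 0 -0.04 0'
python3 -m pendant '0 0 -0.01 0.1;0 0 0 0.12;0 0 0 0.12;0 0 0 0.12;0 0 0 0.11'
python3 -m pendant '0 0 0 0.06;0 0 0 0'
python3 -c "
from h import *
togo([622.5,-267.5,200],1.36)"
```

```text
time: 9.9
position: [588.6, 85.2, 318.4]
eef_rot: [-0.0, -0.208, 0.978, 0.0]
contact_force: [0.7, 0.1, -2.7]
opening: 0.486
grip_force: 25.0
time: 10.32
position: [588.9, 85.2, 326.7]
eef_rot: [-0.0, 0.078, 0.997, -0.0]
contact_force: [0.3, 0.9, -2.4]
opening: 0.485
grip_force: 25.0
time: 10.48
position: [588.9, 85.2, 326.6]
eef_rot: [-0.0, 0.107, 0.994, -0.0]
contact_force: [0.1, 0.4, -2.6]
opening: 0.487
grip_force: 25.0
shift [-0.1076 -0.3375  0.1266] world [  33.6 -352.7 -126.6] yang 1.3572
turn -0.0028 j6 -1.32
```

```bash
python3 -m pendant '-0.004 -0.0125 0 0;-0.007 -0.023 0 0;-0.01 -0.031 0 0;-0.01 -0.031 0 0;-0.01 -0.031 0 0'
python3 -m pendant '-0.01 -0.031 0 0;-0.01 -0.031 0 0;-0.01 -0.031 0.01 0;-0.01 -0.031 0.02 0;-0.01 -0.031 0.03 0'
python3 -m pendant '-0.01 -0.031 0.03 0;-0.0066 -0.023 0.02 0;0 0 0.015 0;0 0 0 0;0 0 0 0'
python3 - <<'E'
from h import *
im,d,K,Rc,C=cam("side"); save("s3",im); im2=im
im,d,K,Rc,C=cam("scene"); P=cloud(d,K,Rc,C)
T=P[255:360,220:325].reshape(-1,3); T=T[(T[:,2]>10)&(T[:,2]<17)]; print(cv2.minAreaRect(T[:,:2].astype(np.float32)))
save("s3",np.hstack([cv2.resize(im2[150:360,200:420],None,fx=1.8,fy=1.8),cv2.resize(im[150:360,180:400],None,fx=1.8,fy=1.8)]))
togo([622.5,-267.5,101],1.36)
E
```

```text
time: 10.9
position: [602.2, -50.9, 326.5]
eef_rot: [-0.0, 0.104, 0.995, -0.0]
contact_force: [1.1, 0.5, -2.6]
opening: 0.486
grip_force: 25.0
time: 11.32
position: [618.8, -211.9, 269.5]
eef_rot: [0.002, 0.104, 0.995, -0.001]
contact_force: [1.2, 0.1, -2.5]
opening: 0.485
grip_force: 25.0
time: 11.73
position: [622.9, -263.9, 204.4]
eef_rot: [-0.001, 0.105, 0.994, 0.0]
contact_force: [-0.3, 0.0, -1.8]
opening: 0.484
grip_force: 25.0
((639.7096557617188, -260.6708984375), (199.8518829345703, 131.96728515625), 70.59276580810547)
shift [ 0.0004 -0.0044  0.1053] world [  -1.2   -4.3 -105.3] yang 1.3615
turn 0.0015 j6 -1.86
```

View pics/s3.png

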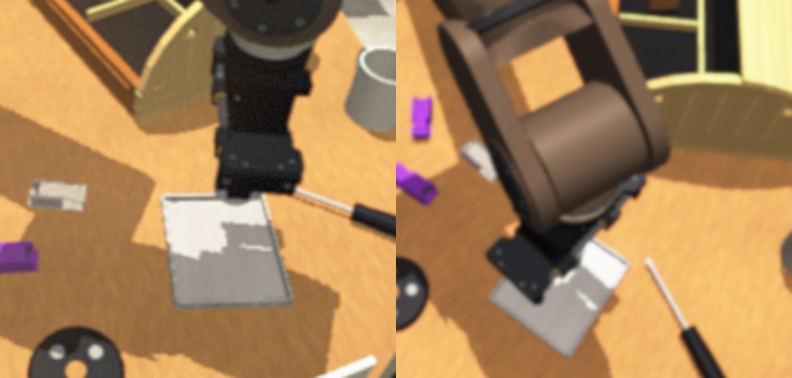

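```bash
python3 -m pendant '0 -0.004 0.02 0;0 0 0.03 0;0 0 0.025 0;0 0 0.015 0;0 0 0.005 0'
python3 -m pendant '0 0 0 0;0 0 0 0;0 0 0.003 0;0 0 0 0'
python3 -m pendant '0 0 0.002 0;0 0 0 0'
python3 -m pendant '0 0 0.002 0;0 0 0 0'
```

```text
time: 12.25
position: [622.4, -266.4, 108.9]
eef_rot: [-0.001, 0.104, 0.995, 0.0]
contact_force: [0.0, 0.1, -3.1]
opening: 0.485
grip_force: 25.0
time: 12.58
position: [623.0, -267.4, 108.0]
eef_rot: [0.001, 0.105, 0.994, -0.0]
contact_force: [-0.3, -0.2, -3.0]
opening: 0.483
grip_force: 25.0
time: 12.75
position: [622.7, -267.4, 105.2]
eef_rot: [0.0, 0.105, 0.994, -0.0]
contact_force: [-2.0, 0.1, -2.2]
opening: 0.485
grip_force: 25.0
time: 12.92
position: [622.5, -267.3, 102.7]
eef_rot: [-0.0, 0.105, 0.994, 0.0]
contact_force: [0.7, -0.3, -2.8]
opening: 0.484
grip_force: 25.0
```

```bash
python3 -m pendant '0 0 0.0015 0;0 0 0 0'
python3 -m pendant '0 0 0.001 0;0 0 0 0'
```

```text
time: 13.08
position: [622.5, -267.3, 101.2]
eef_rot: [-0.0, 0.105, 0.994, 0.0]
contact_force: [-0.3, -0.6, -2.3]
opening: 0.486
grip_force: 25.0
time: 13.25
position: [622.8, -267.4, 101.0]
eef_rot: [0.0, 0.105, 0.994, -0.0]
contact_force: [-0.7, 1.5, 2.7]
opening: 0.481
grip_force: 25.0
```

```bash
python3 -m pendant '0 0 0 0;0 0 0 0;0 0 0 0;0 0 0 0' 0.07
python3 -m pendant '0 0 -0.02 0;0 0 -0.04 0;0 0 -0.04 0;0 0 -0.04 0;0 0 0 0'
python3 -c "
from h import *
togo([436.4,-174.5,230],np.radians(78))"
```

```text
time: 13.58
position: [622.6, -267.4, 100.4]
eef_rot: [0.0, 0.105, 0.994, -0.0]
contact_force: [0.5, -0.1, -0.4]
opening: 0.702
grip_force: 0.0
time: 14.0
position: [624.3, -268.2, 248.7]
eef_rot: [0.005, 0.105, 0.994, -0.002]
contact_force: [0.9, -0.3, 0.3]
opening: 0.737
grip_force: 0.0
shift [0.2036 0.0524 0.0162] world [-187.9   93.7  -18.7] yang 1.3601
turn -0.0012 j6 -1.86
```

```bash
python3 -m pendant '0.035 0.009 0 0;0.035 0.009 0 0;0.035 0.009 0 0;0.035 0.009 0 0;0.035 0.009 0 0' 0.06
python3 -m pendant '0.027 0.007 0 0;0 0 0 0;0 0 0 0'
python3 - <<'E'
from h import *
im,d,K,Rc,C=cam("wrist"); P=cloud(d,K,Rc,C); H=cv2.cvtColor(im,cv2.COLOR_RGB2HSV)
p,r=pose(); m=(P[...,2]>8)&(P[...,2]<28)&(H[...,1]<100)&(np.hypot(P[...,0]-436,P[...,1]+175)<60)
B=P[m]; print(cv2.minAreaRect(B[:,:2].astype(np.float32)),m.sum(),np.percentile(B[:,2],[5,50,95]))
save("w4",im); k=Rc.T@(np.array([436.4,-174.5,12])-C); print((K@k/k[2])[:2])
togo([436.4,-174.5,83],np.radians(78))
im,*_=cam("side"); save("s4",im[240:335,270:380])
E
```

```text
time: 14.42
position: [459.2, -185.9, 240.2]
eef_rot: [0.0, 0.105, 0.994, -0.0]
contact_force: [0.9, 0.0, -0.3]
opening: 0.633
grip_force: 0.0
time: 14.67
position: [435.4, -174.0, 240.9]
eef_rot: [0.0, 0.105, 0.994, -0.0]
contact_force: [0.6, -1.4, -0.0]
opening: 0.631
grip_force: 0.0
((436.94708251953125, -175.34336853027344), (27.521865844726562, 68.19625091552734), 78.00415802001953) 1397 [18.1795601  21.71795324 23.16218896]
[255.0992493  176.82164315]
shift [2.000e-04 1.000e-04 1.578e-01] world [   0.     0.  -157.8] yang 1.3599
turn -0.0014 j6 -1.88
```

View pics/w4.png

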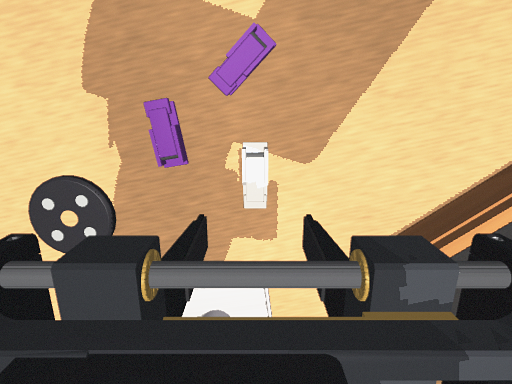

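```bash
python3 -m pendant '0 0 0.035 0;0 0 0.035 0;0 0 0.035 0;0 0 0.03 0;0 0 0.015 0' 0.055 15
python3 -m pendant '0 0 0.005 0;0 0 0 0;0 0 0 0'
python3 -c "
from h import *
togo([436.4,-174.5,83],np.radians(78))"
```

```text
time: 15.18
position: [436.1, -174.4, 86.9]
eef_rot: [-0.001, 0.105, 0.994, 0.001]
contact_force: [0.2, -0.2, 0.4]
opening: 0.577
grip_force: 0.0
time: 15.43
position: [436.6, -174.6, 85.6]
eef_rot: [0.0, 0.105, 0.994, -0.0]
contact_force: [-0.4, -0.2, 0.3]
opening: 0.58
grip_force: 0.0
shift [0.0002 0.     0.0026] world [-0.2  0.1 -2.6] yang 1.36
turn -0.0013 j6 -1.88
```

```bash
python3 -m pendant '0 0 0.002 0;0 0 0 0'
python3 -m pendant '0 0 0 0;0 0 0 0;0 0 0 0;0 0 0 0;0 0 0 0' 0.01 15
python3 -m pendant '0 0 0 0;0 0 0 0'
```

```text
time: 15.6
position: [436.4, -174.5, 84.2]
eef_rot: [0.001, 0.105, 0.994, -0.0]
contact_force: [0.2, 0.1, -0.4]
opening: 0.58
grip_force: 0.0
time: 16.02
position: [436.0, -174.3, 83.5]
eef_rot: [0.0, 0.105, 0.994, -0.0]
contact_force: [-0.1, 0.6, 4.3]
opening: 0.294
grip_force: 15.0
time: 16.18
position: [436.0, -174.2, 83.5]
eef_rot: [0.0, 0.105, 0.994, -0.0]
contact_force: [0.1, 0.0, 3.9]
opening: 0.291
grip_force: 15.0
```

```bash
python3 -m pendant '0 0 -0.01 0;0 0 -0.03 0;0 0 -0.04 0;0 0 -0.04 0;0 0 -0.04 0'
python3 -m pendant '0 0 -0.04 -0.12;0 0 -0.04 -0.12;0 0 -0.01 -0.12;0 0 0 -0.12;0 0 0 -0.12'
python3 -m pendant '0 0 0 -0.03;0 0 0 0;0 0 0 0'
python3 -c "
from h import *
togo(binpt(-80,-66,330),YAW+np.pi/2)"
```

```text
time: 16.6
position: [435.3, -173.9, 245.7]
eef_rot: [-0.0, 0.105, 0.994, 0.0]
contact_force: [0.7, -0.1, -0.6]
opening: 0.29
grip_force: 15.0
time: 17.02
position: [435.5, -174.0, 335.1]
eef_rot: [0.001, -0.196, 0.981, -0.001]
contact_force: [-0.7, -0.7, -0.9]
opening: 0.291
grip_force: 15.0
time: 17.27
position: [435.6, -174.0, 333.7]
eef_rot: [0.0, -0.207, 0.978, 0.0]
contact_force: [-0.2, 0.1, -1.0]
opening: 0.292
grip_force: 15.0
shift [-0.2451  0.1753  0.0037] world [153.  259.7  -3.7] yang 1.9884
turn -0.0014 j6 -2.51
```

```bash
python3 -m pendant '-0.012 0.008 0 0;-0.025 0.018 0 0;-0.03 0.0215 0 0;-0.03 0.0215 0 0;-0.03 0.0215 0 0'
python3 -m pendant '-0.03 0.0215 0 0;-0.03 0.0215 0 0;-0.03 0.0215 0 0;-0.02 0.014 0 0;-0.008 0.006 0 0'
python3 -m pendant '0 0 0 0;0 0 0 0'
python3 -c "
from h import *
togo(binpt(-80,-66,145),YAW+np.pi/2)
im,d,K,Rc,C=cam('wrist'); save('w5',im)"
```

```text
time: 17.68
position: [515.5, -38.4, 333.6]
eef_rot: [-0.0, -0.207, 0.978, 0.0]
contact_force: [0.9, -0.8, -0.1]
opening: 0.293
grip_force: 15.0
time: 18.1
position: [589.4, 88.1, 333.0]
eef_rot: [-0.0, -0.208, 0.978, 0.0]
contact_force: [-0.3, 1.1, 0.6]
opening: 0.293
grip_force: 15.0
time: 18.27
position: [588.0, 85.0, 333.1]
eef_rot: [-0.001, -0.208, 0.978, -0.0]
contact_force: [0.1, -0.2, -1.1]
opening: 0.292
grip_force: 15.0
shift [-0.001   0.0003  0.1881] world [   0.6    0.6 -188.1] yang 1.99
turn 0.0002 j6 -1.96
```

View pics/w5.png

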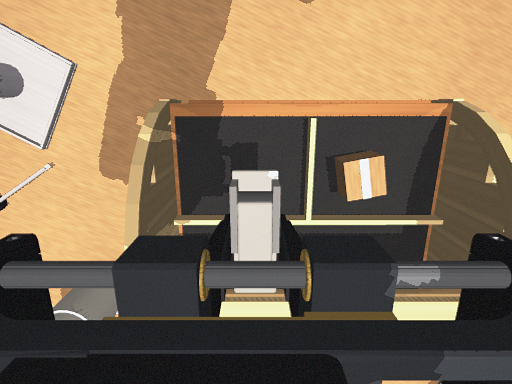

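```bash
python3 -m pendant '0 0 0.03 0;0 0 0.035 0;0 0 0.035 0;0 0 0.035 0;0 0 0.025 0'
python3 -m pendant '0 0 0.015 0;0 0 0.006 0;0 0 0 0;0 0 0 0;0 0 0 0'
python3 -m pendant '0 0 0.003 0;0 0 0 0'
```

```text
time: 18.73
position: [587.2, 83.6, 171.3]
eef_rot: [-0.001, -0.207, 0.978, 0.0]
contact_force: [-0.3, -0.2, -1.9]
opening: 0.291
grip_force: 15.0
time: 19.15
position: [588.9, 84.9, 153.9]
eef_rot: [0.001, -0.208, 0.978, -0.0]
contact_force: [0.8, 0.2, -0.3]
opening: 0.292
grip_force: 15.0
time: 19.32
position: [588.6, 85.3, 150.0]
eef_rot: [0.001, -0.208, 0.978, -0.0]
contact_force: [0.4, 0.5, -1.7]
opening: 0.293
grip_force: 15.0
```

```bash
python3 -m pendant '0 0 0.003 0;0 0 0 0;0 0 0 0'
python3 -m pendant '0 0 0.002 0;0 0 0 0'
python3 -m pendant '0 0 0.001 0;0 0 0 0'
```

```text
time: 19.57
position: [588.4, 85.4, 146.3]
eef_rot: [-0.0, -0.208, 0.978, -0.0]
contact_force: [0.4, 0.3, -1.3]
opening: 0.294
grip_force: 15.0
time: 19.73
position: [588.4, 85.4, 144.1]
eef_rot: [-0.0, -0.208, 0.978, 0.0]
contact_force: [-0.1, -0.2, -1.5]
opening: 0.291
grip_force: 15.0
time: 19.9
position: [588.5, 85.4, 143.6]
eef_rot: [0.0, -0.208, 0.978, -0.0]
contact_force: [-1.4, 0.3, 2.1]
opening: 0.292
grip_force: 15.0
```

```bash
python3 -m pendant '0 0 0 0;0 0 0 0;0 0 0 0;0 0 0 0' 0.06
python3 -m pendant '0 0 -0.02 0;0 0 -0.04 0;0 0 -0.041 0;0 0 -0.041 0;0 0 -0.04 0'
python3 -m pendant '0 0 -0.03 0;0 0 0 0;0 0 0 0'
python3 -c "
from h import *
togo(binpt(34,1,285),YAW+np.pi/2)
im,d,K,Rc,C=cam('wrist'); P=(cloud(d,K,Rc,C)-BC)@RB; save('w6',im)
m=(P[...,2]>65)&(P[...,2]<90)&(P[...,0]>-140)&(P[...,0]<-30)&(P[...,1]<-20)&(P[...,1]>-160); B=P[m]
print(m.sum(),np.percentile(B[:,2],[5,50,95]),cv2.minAreaRect(B[:,:2].astype(np.float32)))"
```

```text
time: 20.23
position: [588.5, 85.3, 143.3]
eef_rot: [0.0, -0.208, 0.978, -0.0]
contact_force: [-0.7, -0.4, 0.1]
opening: 0.519
grip_force: 0.0
time: 20.65
position: [588.1, 85.3, 327.5]
eef_rot: [0.0, -0.208, 0.978, -0.0]
contact_force: [0.6, -0.1, -0.4]
opening: 0.631
grip_force: 0.0
time: 20.9
position: [588.5, 85.4, 356.9]
eef_rot: [0.002, -0.208, 0.978, -0.0]
contact_force: [-0.1, -0.9, -1.3]
opening: 0.63
grip_force: 0.0
shift [-0.114   0.0672  0.0721] world [ 77.  107.8 -71.9] yang 1.99
turn 0.0002 j6 -1.96
1060 [75.22659712 81.64166807 83.24483267] ((-81.59437561035156, -67.62287902832031), (71.9812240600586, 27.438629150390625), 0.6188598871231079)
```

View pics/w6.png

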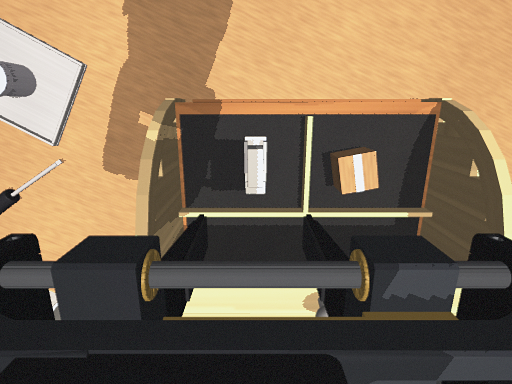

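```bash
python3 -m pendant '-0.025 0.015 0 0;-0.03 0.018 0 0;-0.03 0.018 0 0;-0.02 0.012 0 0;-0.009 0.004 0 0' 0.06 15
python3 -m pendant '0 0 0.02 0;0 0 0.025 0;0 0 0.015 0;0 0 0.005 0;0 0 0 0'
python3 -c "
from h import *
togo(binpt(34,1,287),YAW+np.pi/2)"
```

```text
time: 21.37
position: [666.1, 195.4, 352.4]
eef_rot: [-0.002, -0.209, 0.978, 0.0]
contact_force: [-0.1, 0.1, -0.7]
opening: 0.633
grip_force: 0.0
time: 21.78
position: [664.8, 192.3, 288.1]
eef_rot: [-0.002, -0.208, 0.978, -0.0]
contact_force: [0.2, 0.0, 0.9]
opening: 0.634
grip_force: 0.0
shift [-0.001   0.0005  0.0011] world [ 0.7  0.9 -1.1] yang 1.9896
turn -0.0002 j6 -1.8
```

```bash
python3 -m pendant '-0.001 0 0 0;0 0 0 0;0 0 0 0;0 0 0 0;0 0 0 0' 0 15
python3 -m pendant '0 0 0 0;0 0 0 0;0 0 0 0;0 0 0 0'
python3 -c "
from h import *
p,r=pose(); b=RB.T@(p-BC)-[0,0,59]; print(b,np.hypot(b[0],b[2]-30),np.arctan2(b[2]-30,-b[0])-.283)
q=np.linspace(1.45,0,31)+.283
x=-198*np.cos(q);z=198*np.sin(q)
print((-np.c_[np.diff(x),np.diff(z)]).round(1).tolist())"
```

```text
time: 22.2
position: [666.3, 193.3, 291.1]
eef_rot: [0.001, -0.208, 0.978, -0.0]
contact_force: [-0.5, 0.5, -0.3]
opening: 0.336
grip_force: 0.0
time: 22.53
position: [666.2, 193.6, 290.8]
eef_rot: [0.0, -0.208, 0.978, 0.0]
contact_force: [-2.0, 2.3, 4.2]
opening: 0.263
grip_force: 15.0
[ 34.76881736   1.08803432 231.78573523] 204.7592576688003 1.4584264915500058
[[9.5, -1.3], [9.5, -0.9], [9.6, -0.4], [9.6, 0.1], [9.6, 0.5], [9.5, 1.0], [9.5, 1.4], [9.4, 1.9], [9.3, 2.4], [9.2, 2.8], [9.0, 3.2], [8.8, 3.7], [8.6, 4.1], [8.4, 4.5], [8.2, 4.9], [8.0, 5.3], [7.7, 5.7], [7.4, 6.0], [7.1, 6.4], [6.8, 6.7], [6.5, 7.1], [6.1, 7.4], [5.8, 7.6], [5.4, 7.9], [5.0, 8.2], [4.6, 8.4], [4.2, 8.6], [3.8, 8.8], [3.3, 9.0], [2.9, 9.1]]
```

```bash
python3 -m pendant '0.0095 0 0 0;0.0095 0 0 0;0.0096 0 0 0;0.0096 0 0.0005 0;0.0096 0 0.001 0'
python3 -m pendant '0.0095 0 0.0015 0;0.0095 0 0.0018 0;0.0094 0 0.002 0;0.0093 0 0.0024 0;0.0092 0 0.0028 0'
python3 -c "
from h import *
p,r=pose(); b=RB.T@(p-BC)-[0,0,59]; print(b,np.hypot(b[0],b[2]-30),np.arctan2(b[2]-30,-b[0])-.283)"
```

```text
time: 22.95
position: [623.4, 174.6, 291.6]
eef_rot: [0.003, -0.208, 0.978, 0.0]
contact_force: [0.3, 4.8, 16.1]
opening: 0.265
grip_force: 15.0
time: 23.37
position: [580.0, 155.2, 280.4]
eef_rot: [0.002, -0.208, 0.978, 0.0]
contact_force: [-2.4, 4.1, 13.0]
opening: 0.265
grip_force: 15.0
[-59.57686574   1.07125404 221.44514942] 200.50099293789793 0.986100356164102
```

```bash
python3 -m pendant '0.009 0 0.0032 0;0.0088 0 0.0037 0;0.0086 0 0.0041 0;0.0084 0 0.0045 0;0.0082 0 0.0049 0'
python3 -m pendant '0.008 0 0.0053 0;0.0077 0 0.0057 0;0.0074 0 0.006 0;0.0071 0 0.0064 0;0.0068 0 0.0067 0'
python3 -c "
from h import *
p,r=pose(); b=RB.T@(p-BC)-[0,0,59]; print(b,np.hypot(b[0],b[2]-30),np.arctan2(b[2]-30,-b[0])-.283)"
```

```text
time: 23.78
position: [540.2, 137.5, 258.9]
eef_rot: [0.001, -0.208, 0.978, 0.0]
contact_force: [-2.6, 3.0, 7.9]
opening: 0.264
grip_force: 15.0
time: 24.2
position: [506.2, 122.3, 228.1]
eef_rot: [0.0, -0.208, 0.978, 0.0]
contact_force: [-1.5, 2.7, 4.4]
opening: 0.26
grip_force: 15.0
[-140.36754593    1.02528517  169.0756206 ] 197.59826971647684 0.4977749831646981
```

```bash
python3 -m pendant '0.0065 0 0.0071 0;0.0061 0 0.0074 0;0.0058 0 0.0076 0;0.0054 0 0.0079 0;0.005 0 0.0082 0'
python3 -m pendant '0.0046 0 0.0084 0;0.0042 0 0.0086 0;0.0038 0 0.0088 0;0.0033 0 0.009 0;0 0 0 0'
python3 -c "
from h import *
p,r=pose(); b=RB.T@(p-BC)-[0,0,59]; print(b,np.hypot(b[0],b[2]-30),np.arctan2(b[2]-30,-b[0])-.283)"
```

```text
time: 24.62
position: [479.8, 110.5, 189.4]
eef_rot: [-0.0, -0.208, 0.978, 0.0]
contact_force: [-1.5, 3.4, 2.8]
opening: 0.268
grip_force: 15.0
time: 25.03
position: [465.0, 103.9, 153.6]
eef_rot: [-0.001, -0.208, 0.978, 0.0]
contact_force: [-2.0, 2.6, -3.8]
opening: 0.262
grip_force: 15.0
[-185.48871301    0.96442824   94.56683827] 196.40503878086372 0.051972595039257496
```

```bash
python3 -m pendant '0.0015 0 0.004 0;0.001 0 0.004 0;0 0 0 0'
python3 -m pendant '0.0005 0 0.003 0;0 0 0 0'
```

```text
time: 25.28
position: [463.0, 103.0, 146.5]
eef_rot: [-0.001, -0.208, 0.978, 0.0]
contact_force: [-3.7, 3.0, -2.3]
opening: 0.261
grip_force: 15.0
time: 25.45
position: [462.5, 102.8, 143.7]
eef_rot: [-0.001, -0.208, 0.978, 0.0]
contact_force: [-4.9, 0.7, -2.0]
opening: 0.262
grip_force: 15.0
```

```bash
python3 -m pendant '0.0005 0 0.003 0;0 0 0 0'
python3 -m pendant '0.0005 0 0.003 0;0 0 0 0'
```

```text
time: 25.62
position: [463.0, 102.9, 141.5]
eef_rot: [0.001, -0.208, 0.978, 0.0]
contact_force: [-2.7, 6.7, 1.7]
opening: 0.263
grip_force: 15.0
time: 25.78
position: [463.2, 103.0, 138.8]
eef_rot: [0.002, -0.208, 0.978, 0.0]
contact_force: [-0.0, 9.5, 3.9]
opening: 0.261
grip_force: 15.0
```

```bash
python3 -m pendant '0 0 0.003 0;0 0 0 0' - 30
python3 -m pendant '0 0 0.003 0;0 0 0 0;0 0 0 0'
python3 - <<'E'
from h import *
im,d,K,Rc,C=cam("side"); np.savez("side7.npz",im=im,d=d,K=K,Rc=Rc,C=C)
save("s7",cv2.resize(im[60:340,170:400],None,fx=2,fy=2))
E
```

```text
time: 25.95
position: [463.7, 103.3, 136.9]
eef_rot: [0.003, -0.208, 0.978, 0.0]
contact_force: [-1.5, 11.7, 19.5]
opening: 0.258
grip_force: 30.0
time: 26.2
position: [464.3, 103.5, 133.7]
eef_rot: [0.004, -0.208, 0.978, 0.0]
contact_force: [1.3, 15.5, 15.1]
opening: 0.256
grip_force: 30.0
```

View pics/s7.png

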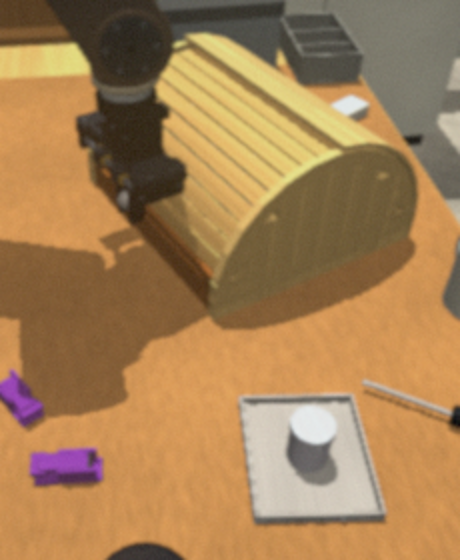

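```bash
python3 -m pendant '0 0 0 0;0 0 0 0;0 0 0 0;0 0 0 0;0 0 0 0' 0.06
python3 -m pendant '0 0 -0.02 0;0 0 -0.035 0;0 0 -0.035 0;0 0 -0.024 0;0 0 0 0'
python3 -m pendant '0 0 0 0;0 0 0 0;0 0 0 0'
python3 - <<'E'
from h import *
p,r=pose(); im,d,K,Rc,C=cam("wrist"); save("w8",im); print(p,sensors.get_state()["contact_force"])
for q in (0,.05,.1):
    k=Rc.T@(binpt(-198*np.cos(.283+q),0,30+198*np.sin(.283+q))-C); print(q,(K@k/k[2])[:2])
P=(cloud(d,K,Rc,C)-BC)@RB
m=(abs(P[...,1])<6)&(P[...,0]<-184)&(P[...,0]>-200)&(P[...,2]>60)&(P[...,2]<140); print("knob top z",np.nanmax(P[m][:,2]),"x",P[m][np.argmax(P[m][:,2])])
E
```

```text
time: 26.67
position: [462.3, 102.2, 131.9]
eef_rot: [0.0, -0.208, 0.978, -0.0]
contact_force: [-0.3, -0.6, -0.0]
opening: 0.552
grip_force: 0.0
time: 27.08
position: [463.4, 102.4, 250.0]
eef_rot: [0.003, -0.208, 0.978, -0.001]
contact_force: [0.8, 0.8, -0.4]
opening: 0.627
grip_force: 0.0
time: 27.33
position: [461.8, 102.3, 244.6]
eef_rot: [-0.001, -0.208, 0.978, 0.0]
contact_force: [0.1, -0.6, -0.9]
opening: 0.632
grip_force: 0.0
[461.8012017  102.32039963 244.64354953] [-0.28009239 -0.89131603 -0.7313091 ]
0 [254.98093388 193.39897611]
0.05 [255.00794548 199.76336855]
0.1 [255.03551808 207.02637886]
knob top z 98.33331407685378 x [-190.71874178   -2.57448841   98.33331408]
```

View pics/w8.png

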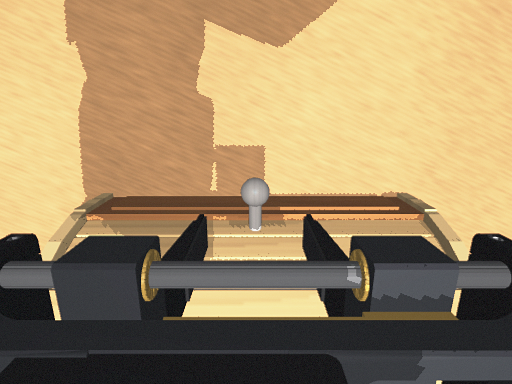

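```bash
python3 -c "
from plant import manip
print(manip.close_job())"
```

```text
the job is handed in; nothing more can be done
None
```

Job handed in at about 27 s: the tin stands upright in the tray, the buckle lies flat in the right bay the tin came from, the cover is fully shut (last image puts the knob 85 mm above the bench), and I never touched the carton or the disc.

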